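# Hold a block under the sprung glue press

### The job

Load the sprung glue press: slide the thickest of the three loose wooden blocks, lying flat, into the channel under the press lever until its end meets the end stop, and let go of it. Then push the press's wooden hand paddle down until the lever arm is level, so that the sprung pad bears on the block, and keep it there: the job finishes while you are still holding the lever level (it springs up when let go). Leave the other two blocks, the tape roll and the hex key set where they are.

Things in the scene. Friction and masses are not known exactly. Their poses are not given: they have to be found in the camera images.
- press: Hand press on a plywood board 145 x 155 x 18 mm, fixed to the bench. Origin: on the bench, below the middle of the loaded block; z up; offsets below are in its axes, mm. Board: x -55..90, y -80..75, top z 18. A channel for the block runs along y, open toward +y. The lever arm lies over it in the plane y -40, from the hinge at the back (+x) to the paddle at the front (-x)
- nest (a point): on the channel floor (18 above the bench): the place of the middle of the loaded block's underside; axes as the press, block's length along y. Rails: inner faces at x -30 and +30, 15 high, y -72..+9, mouth slightly flared. End stop: face at y -60, 22 high. Beyond y +12 the board is bare, with room for fingers. The lever is overhead: slide the block in from +y, low, not from above
- lever_hinge (a point): lever's hinge pin (along y), at x 60, y -40, z 85 in the press frame, between two steel cheeks (x 49..79, y -62..-18, top z 100)
- press_lever (a joint): lever angle, rad: 0 = up at rest (arm rising at 0.45 rad toward the paddle), 0.45 = arm level, grows as it is pushed down, end at 0.70. A spring returns it to 0 when let go. Pushing the paddle takes about 5 N at first, about 15 N at level with the block loaded
- paddle (a point): wooden hand paddle on the lever's free end, 48 x 50 x 14 mm. The point: centre of its flat top face, 170 mm from the hinge pin along the arm and 18 mm above the arm's centre line (square to the arm). Its x points along the arm to the hinge, z out of the top face. Lever level: at x -110, y -40, z 103 in the press frame
- press_pad: round rubber pad, 24 mm across, on a sprung rod under the lever (1.5 N per mm). Origin: on the arm's centre line, 60 mm from the hinge pin; the pad's face is 33 mm below it. Lever up: about 20 mm above a loaded thick block. Lever level: over x 0, y -40 of the press frame, pushed in about 8 mm by the block
- thick_block: the thickest, largest wooden block (dark wood), 52 x 120 x 42 mm, 0.11 to 0.22 kg, flat on the bench. Origin: centre of its underside; y along its length, z up; the two ends are alike
- mid_block: wooden block of middle size, 45 x 105 x 24 mm (x, y along its length, z); not to be used. Origin: centre of its underside
- thin_block: smallest wooden block, 34 x 85 x 18 mm (x, y along its length, z); not to be used. Origin: centre of its underside
- black_tape: small roll of black tape lying flat, 53 mm across, 19 mm high; bystander. Origin: centre of its underside
- key_set: folding hex key set, 28 x 92 x 18 mm; bystander. Origin: centre of its underside

How it is judged:
By the outcome, as a careful person would: the job done as asked, in the order asked, and still so for the second after the job is handed in, while the arm keeps its last pose, push and grip.
It also fails if it takes over 51 s, if anything falls off the work surface, if the arm or the gripper's body presses on something with over 40 N, if the wrist force passes 120 N, or if a joint passes its speed limit or range.

### The arm

A 6-joint arm with a two-finger parallel gripper is mounted at the origin on a cart in front of the work surface, level with it; the furniture and walls round the work are solid. World frame = base frame: x ahead of the robot, y to its left, z up, the work surface at z = 0. Lengths are in mm, angles in rad, forces in N, time in s.
With the tool pointing down it reaches from about 350 to 975 mm from the base axis. Payload 17.4 kg.
Tool frame: the origin (TCP) lies on the centre line of the jaws, within the pads' length; the fingertips stand ahead of it and the grasp point (between the pads) lies 5 mm behind it (manip.tcp_to_tips is the z of the fingertips in the tool frame, in mm); z points along the fingers, y is the line along which they close (so a half turn about z gives the same grasp; the last joint's range is limited). The gripper opens to 85 mm and grips with 20 to 120 N. Pads are 22 mm wide; open, the fingers measure 114 mm over their backs; the gripper's body (76 mm by 85 mm) begins 54 mm behind the grasp point. The pads swing forward as they close: fully open they stand 13 mm farther back than shut.
Start: joints at [-1.217, 0.116, 1.442, -0, 1.584, -0.038], TCP at [257.742, -623.86, 245.303] pointing down, gripper open.
Joint ranges: [-2.83, 2.83], [-0.83, 2.19], [0.07, 2.5], [-1.14, 4.28], [0.01, 3], [-2.97, 2.97]. Speed limits (rad/s): [1.89, 1.89, 2.22, 3.14, 3.14, 3.14].

### API

Orientations are given as [roll, pitch, yaw] about the fixed x, y, z axes, in that order (R = Rz(yaw) Ry(pitch) Rx(roll)).
In Python, from cell import manip, vision gives the robot as it stands.
- The arm moves only by the tool step_arm, never from a script. Its argument "moves" is text: rows parted by semicolons, each of 7 numbers parted by spaces: the shift along the tool's x, y, z in cm, then the turn, a rotation vector about the tool's x, y, z in degrees, then the opening, from 0 (shut) to 1 (fully open). A call has 1 to 20 rows; each row is the pose to reach, as a shift and turn from the pose commanded when the call began, along the tool's axes at that moment; what a row does not reach only later rows make up. A row lasts 1/12 s, in which the tool goes at most 41.7 mm and 7.16 degrees, less where a joint would pass 70% of its speed; a pose out of reach is approached as far as the arm can. A call with a gripper value outside its range is refused whole. The fingers move at their own pace and stop on an object; the grip force is fixed at half the most. Time passes only in rows, so rows that repeat a pose let the fingers close. It gives the time, the measured TCP pose, the force, the opening and the grip force at its end, in the units of the state.
- manip.state(): the state, without advancing time (a new reading comes with each control period).
- vision.grab_frame(name): name is "scene" or "top"; returns the picture (480x640x3 uint8, red, green, blue); there is no depth.
- vision.get_calibration(name): a dict with "fx", "fy", "cx", "cy" (pixels), "position" and "rotation" of the camera in the world. Camera axes: x right, y down, z forward; pixel columns grow to the right and rows downward; lengths in mm; the calibration is good to about 2 mm. A picture is of the moment at which its call begins. get_calibration takes no time and is no camera call.
- manip.job_done(): hands the job in; it is judged then, once.
The state is a dict: "clock": time; "joint_pos": joint angles; "dq": joint speeds; "joint_torque": joint torques, N m; "position": TCP position; "ee_rot": TCP orientation; "force": force on the tool from outside, world axes, zero at the start; "moment": the same for the moment, N m; "grip_width": finger opening in mm; "gripper_force": force on a finger pad.
Only numpy, scipy, OpenCV 4.12 (cv2) and the standard library are available. Lean on these libraries where they do the work, as an engineer would, in place of code of your own. Each camera call takes 0.05 s, during which the arm holds its last target. There are 200 camera calls.

## Working session

There is one attempt and no reset: what is moved stays moved. The work goes in short steps, Python scripts to look and compute and a tool call to move; the robot and the scene stay as the last step left them, time stands still between calls to the robot, and variables do not carry over. Pictures are saved under pics/ and viewed, at most 12 in all, crops included, and the job is handed in when it is done.

Besides the shell and the picture viewer there is one more tool, called after "Call:" as a command line: name --argument value ..., lists and objects as JSON in quotes. step_arm: Moves the arm, as the interface text tells. Its arguments: {"type":"object","properties":{"moves":{"type":"string"}},"required":["moves"]}

```bash
mkdir -p pics
python3 - <<'E'
from cell import manip, vision
import cv2
for n in("scene","top"):
    f=vision.grab_frame(n); cv2.imwrite(f"pics/{n}0.png",cv2.cvtColor(f,cv2.COLOR_RGB2BGR)); print(n,vision.get_calibration(n))
print(manip.state(),manip.tcp_to_tips)
E
```

```text
scene {'fx': 594.1349724000361, 'fy': 594.1349724000361, 'cx': 319.8690357822325, 'cy': 242.04102125062926, 'position': array([1263.18669101,  655.08161365,  875.03834397]), 'rotation': array([-2.22451966, -0.01778544,  2.32388341])}
top {'fx': 449.29836347044915, 'fy': 449.29836347044915, 'cx': 321.71900320131783, 'cy': 235.03369878551587, 'position': array([ 355.24814078,    4.01166577, 1002.83042421]), 'rotation': array([-2.95700124, -0.03968849, -1.55822481])}
{'clock': 0.1, 'joint_pos': array([-1.21681695e+00,  1.16445392e-01,  1.44218631e+00, -2.85842051e-05,
        1.58399645e+00, -3.77663780e-02]), 'dq': array([-1.50419885e-05, -1.75803309e-03, -1.62820968e-03,  1.65429658e-03,
       -3.77915697e-04,  7.29382197e-04]), 'joint_torque': array([ 2.52694997e-03, -7.33670640e+01, -6.33788538e+01,  1.80698116e-04,
        5.24279356e-03,  9.78705287e-06]), 'position': array([ 257.66991257, -623.72113937,  244.63856077]), 'ee_rot': array([-3.14055681e+00, -1.05360571e-05,  3.91745385e-01]), 'force': array([ 0.42720883,  0.83137116, -0.57697647]), 'moment': array([ 0.02416167, -0.00431073,  0.07669265]), 'gripper_force': 0.0, 'grip_width': 85.3550619419522} 14.0
```

View pics/top0.png

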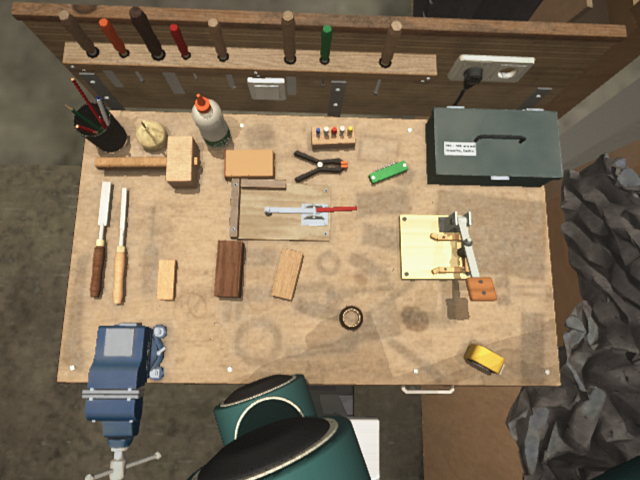

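View pics/scene0.png

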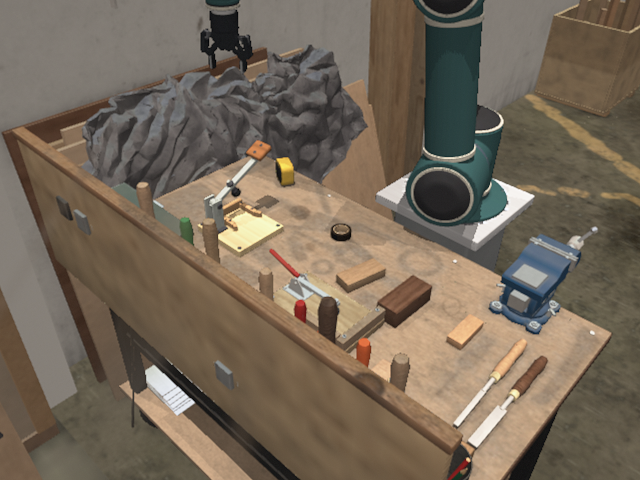

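Top view: dark thick block at about (229,268). The press board spans (400–468, 213–280), with its paddle at (481,289) and the channel open to the left (world +y). The tape is at (350,318) and the hex keys at (388,172).

```bash
cat > h.py <<'E'
import numpy as np, cv2
from scipy.spatial.transform import Rotation as Ro
from cell import manip, vision
def cam(n):
    c=vision.get_calibration(n); return c,Ro.from_euler('xyz',c['rotation']).as_matrix()
def ray(n,p):
    c,R=cam(n); d=R@np.array([(p[0]-c['cx'])/c['fx'],(p[1]-c['cy'])/c['fy'],1]); return np.array(c['position']),d
def onz(n,p,z):
    o,d=ray(n,p); return o+d*(z-o[2])/d[2]
def proj(n,P):
    c,R=cam(n); q=R.T@(np.array(P)-c['position']); return np.array([c['fx']*q[0]/q[2]+c['cx'],c['fy']*q[1]/q[2]+c['cy']])
def grab(n): return cv2.cvtColor(vision.grab_frame(n),cv2.COLOR_RGB2BGR)
def blob(im,lo,hi,roi):
    x0,y0,x1,y1=roi; m=cv2.inRange(cv2.cvtColor(im,cv2.COLOR_BGR2HSV),lo,hi); k=np.zeros_like(m); k[y0:y1,x0:x1]=m[y0:y1,x0:x1]
    cs=cv2.findContours(k,0,1)[0]; return max(cs,key=cv2.contourArea)
E
python3 - <<'E'
from h import *
t=cv2.imread('pics/top0.png'); s=cv2.imread('pics/scene0.png'); H=cv2.cvtColor(t,cv2.COLOR_BGR2HSV)
print('hsv blk',H[268,229],H[285,222],'board',H[260,415],H[300,215],'bench',H[310,250],'pad',H[288,481])
cr=lambda im,x0,y0,x1,y1,k:cv2.resize(im[y0:y1,x0:x1],None,fx=k,fy=k,interpolation=cv2.INTER_CUBIC)
a=cr(t,390,200,510,310,5); b=cr(t,200,220,310,310,5)
cv2.imwrite('pics/c1.png',a); cv2.imwrite('pics/c2.png',cr(s,180,130,300,260,4)); cv2.imwrite('pics/c3.png',b)
for n,p in(('top',(321,235)),('scene',(320,242))): print(onz(n,p,0))
E
```

```text
hsv blk [ 12 131 140] [ 11 132 120] board [ 32  41 251] [ 16  90 208] bench [ 16  95 210] pad [ 12 160 201]
[543.17220131 -31.81543939   0.        ]
[ 4.18738102e+02 -1.14718592e+02 -1.13686838e-13]
```

View pics/c1.png

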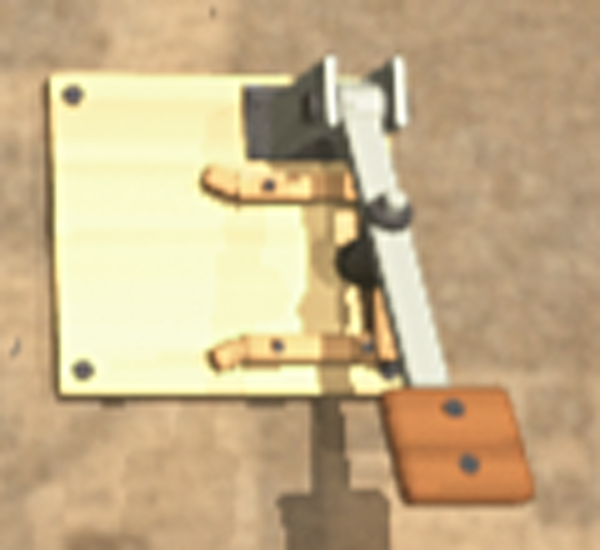

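View pics/c3.png

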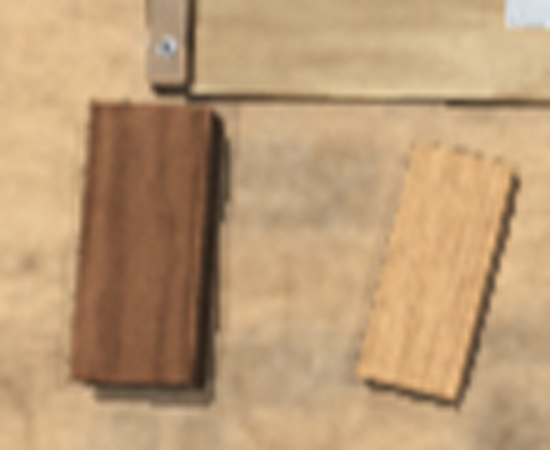

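Crops: block top corners at about (218,240), (243,241), (239,297), (214,296), with the length roughly along world x. The board's left corners are at about (400,215) and (402,279). The lever leans over its right side.

Run:
```python
from h import *
t=cv2.imread('pics/top0.png')
k=lambda p,o:(p[0]/5+o[0]-.4,p[1]/5+o[1]-.4)
b=[onz('top',k(p,(200,220)),42) for p in((92,102),(213,107),(193,387),(72,380))]
b=np.array(b);print('block',b.round(1),b.mean(0),np.linalg.norm(b[0]-b[1]),np.linalg.norm(b[1]-b[2]))
r=cv2.minAreaRect(blob(t,(5,90,100),(15,190,165),(205,230,250,305)));print(r)
q=np.array([onz('top',p,42) for p in cv2.boxPoints(r)]);print(q.round(1),q.mean(0))
for nm,p,z in(('BL',(50,76),18),('FL',(60,396),18),('Fmid',(325,396),18),('Bmid',(245,75),18),('railBack_in',(240,201),33),('railBack_in2',(350,203),33),('railFront_in',(250,337),33),('railFront_in2',(350,335),33)):
  print(nm,onz('top',k(p,(390,200)),z).round(1))
print('paddle',[onz('top',k(p,(390,200)),z).round(0) for p,z in(((383,390),165),((505,390),165),((535,500),185),((408,502),185))])
```

```text
block [[519.9 191.4  42. ]
 [518.7 139.5  42. ]
 [398.9 142.5  42. ]
 [401.1 193.3  42. ]] [459.67456462 166.67985532  42.        ] 51.86922091514109 119.85595756005834
((227.57760620117188, 267.9247131347656), (24.5306453704834, 58.011112213134766), 4.666858673095703)
[[400.6 195.3  42. ]
 [524.2 192.2  42. ]
 [520.9 139.7  42. ]
 [397.2 144.   42. ]] [460.7230791 167.8309404  42.       ]
BL [ 589.9 -208.8   18. ]
FL [ 445.  -210.4   18. ]
Fmid [ 446.9 -328.9   18. ]
Bmid [ 592.4 -298.2   18. ]
railBack_in [ 531.3 -289.3   33. ]
railBack_in2 [ 531.4 -338.7   33. ]
railFront_in [ 470.8 -291.6   33. ]
railFront_in2 [ 472.5 -336.1   33. ]
paddle [array([ 436., -301.,  165.]), array([ 437., -348.,  165.]), array([ 395., -349.,  185.]), array([ 393., -302.,  185.])]
```

View pics/c2.png

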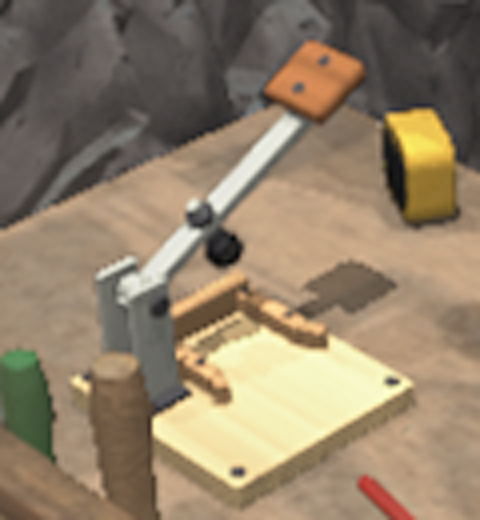

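Call:
step_arm --moves "52.4 -63.8 0 0 0 23.6 1;52.4 -63.8 0 0 0 23.6 1;52.4 -63.8 0 0 0 23.6 1;52.4 -63.8 0 0 0 23.6 1;52.4 -63.8 0 0 0 23.6 1;52.4 -63.8 0 0 0 23.6 1;52.4 -63.8 0 0 0 23.6 1;52.4 -63.8 0 0 0 23.6 1;52.4 -63.8 0 0 0 23.6 1;52.4 -63.8 0 0 0 23.6 1;52.4 -63.8 0 0 0 23.6 1;52.4 -63.8 0 0 0 23.6 1;52.4 -63.8 0 0 0 23.6 1;52.4 -63.8 0 0 0 23.6 1;52.4 -63.8 0 0 0 23.6 1;52.4 -63.8 0 0 0 23.6 1;52.4 -63.8 0 0 0 23.6 1;52.4 -63.8 0 0 0 23.6 1;52.4 -63.8 0 0 0 23.6 1;52.4 -63.8 0 0 0 23.6 1"

```text
clock: 1.77
position: [498.5, 168.8, 245.0]
ee_rot: [-3.141, 0.0, -0.019]
force: [1.1, -1.0, -0.6]
grip_width: 85.6
gripper_force: 0.0
```

Call:
step_arm --moves "0 0 10 0 0 0 1;0 0 10 0 0 0 1;0 0 16 0 0 0 1;0 0 16 0 0 0 1;0 0 20 0 0 0 1;0 0 20 0 0 0 1;0 0 22.1 0 0 0 1;0 0 22.1 0 0 0 1;0 0 22.1 0 0 0 1;0 0 22.1 0 0 0 1"

```text
clock: 2.6
position: [499.2, 166.1, 26.5]
ee_rot: [-3.141, -0.002, -0.02]
force: [0.6, 0.8, 0.2]
grip_width: 84.9
gripper_force: 0.0
```

Run:
```python
from h import *
s=grab('scene'); cv2.imwrite('pics/s2.png',cv2.resize(s[200:360,280:520],None,fx=3,fy=3))
```

```text
(no output)
```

View pics/s2.png

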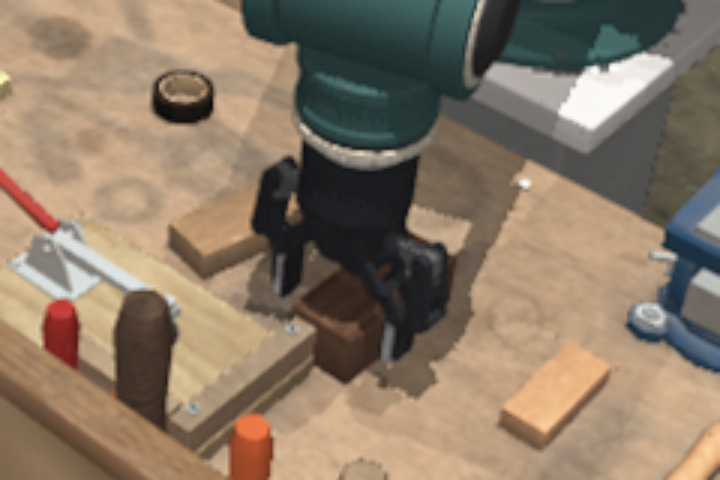

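The fingers straddle the far end of the dark block (crop about (340,320)) with clearance on both sides, so I'm closing.

Call:
step_arm --moves "0 0 0 0 0 0 0;0 0 0 0 0 0 0;0 0 0 0 0 0 0;0 0 0 0 0 0 0;0 0 0 0 0 0 0;0 0 0 0 0 0 0;0 0 0 0 0 0 0;0 0 0 0 0 0 0;0 0 0 0 0 0 0;0 0 -2 0 0 0 0;0 0 -4 0 0 0 0;0 0 -6 0 0 0 0;0 0 -8 0 0 0 0;0 0 -8 0 0 0 0"

```text
clock: 3.82
position: [499.8, 166.3, 108.4]
ee_rot: [-3.14, -0.005, -0.02]
force: [0.7, 0.6, -1.2]
grip_width: 51.1
gripper_force: 63.1
```

Call:
step_arm --moves "0 0 -3 0 0 0 0;0.66 33.1 -3 0 0 -91.8 0;0.66 33.1 -3 0 0 -91.8 0;0.66 33.1 -3 0 0 -91.8 0;0.66 33.1 -3 0 0 -91.8 0;0.66 33.1 -3 0 0 -91.8 0;0.66 33.1 -3 0 0 -91.8 0;0.66 33.1 -3 0 0 -91.8 0;0.66 33.1 -3 0 0 -91.8 0;0.66 33.1 -3 0 0 -91.8 0;0.66 33.1 -3 0 0 -91.8 0;0.66 33.1 -3 0 0 -91.8 0;0.66 33.1 -3 0 0 -91.8 0;0.66 33.1 -3 0 0 -91.8 0;0.66 33.1 -3 0 0 -91.8 0;0.66 33.1 -3 0 0 -91.8 0;0.66 33.1 -3 0 0 -91.8 0;0.66 33.1 -3 0 0 -91.8 0"

```text
clock: 5.32
position: [498.3, -165.1, 133.9]
ee_rot: [-3.141, -0.0, 1.579]
force: [0.4, 0.5, -2.4]
grip_width: 51.5
gripper_force: 63.5
```

Run:
```python
from h import *
st=manip.state();print(st['position'],st['ee_rot'])
t=grab('top'); cv2.imwrite('pics/t3.png',cv2.resize(t[190:320,340:500],None,fx=5,fy=5,interpolation=2)[:600])
```

```text
[ 498.2520828  -165.1055833   133.89902265] [-3.14115665e+00 -2.00784716e-04  1.57875681e+00]
```

View pics/t3.png

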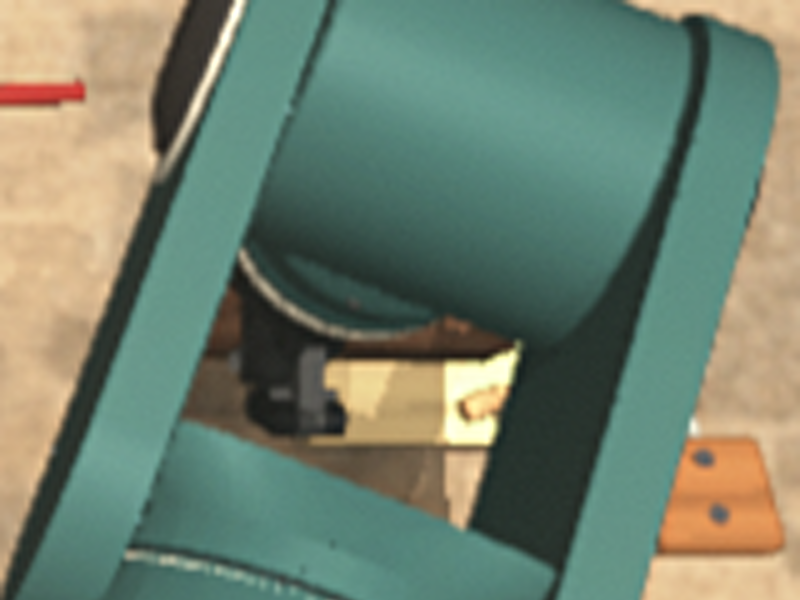

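Call:
step_arm --moves "0 0.2 3 0 0 0 0;0 0.2 5.5 0 0 0 0;0 0.2 7.5 0 0 0 0;0 0.2 8.5 0 0 0 0;0 0.2 8.9 0 0 0 0;0 0.2 8.9 0 0 0 0;0 0.2 8.9 0 0 0 0;0 0.2 8.9 0 0 0 0"

```text
clock: 6.03
position: [501.0, -165.4, 46.7]
ee_rot: [3.14, 0.001, 1.582]
force: [-0.6, -0.2, -1.1]
grip_width: 51.1
gripper_force: 63.4
```

Run:
```python
from h import *
t=grab('scene'); cv2.imwrite('pics/s4.png',cv2.resize(t[150:270,190:330],None,fx=5,fy=5,interpolation=2))
```

```text
(no output)
```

View pics/s4.png

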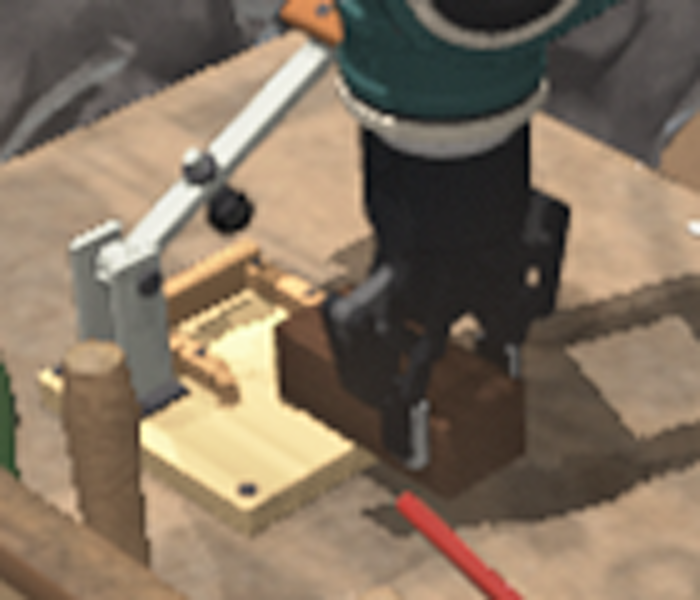

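Scene crop: the block is level and lined up with the channel mouth, with its leading end near (280,330). I'm sliding it part of the way in.

Call:
step_arm --moves "0 -0.05 0.2 0 0 0 0;-1 -0.05 0.2 0 0 0 0;-2 -0.05 0.2 0 0 0 0;-3 -0.05 0.2 0 0 0 0;-4 -0.05 0.2 0 0 0 0;-4 -0.05 0.2 0 0 0 0;-4 -0.05 0.2 0 0 0 0"

```text
clock: 6.67
position: [500.3, -206.1, 43.4]
ee_rot: [3.142, 0.0, 1.581]
force: [0.9, -1.4, -0.3]
grip_width: 51.2
gripper_force: 63.6
```

Run:
```python
from h import *
t=grab('scene'); cv2.imwrite('pics/s5.png',cv2.resize(t[0:270,150:450],None,fx=2.2,fy=2.2,interpolation=2))
```

```text
(no output)
```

View pics/s5.png

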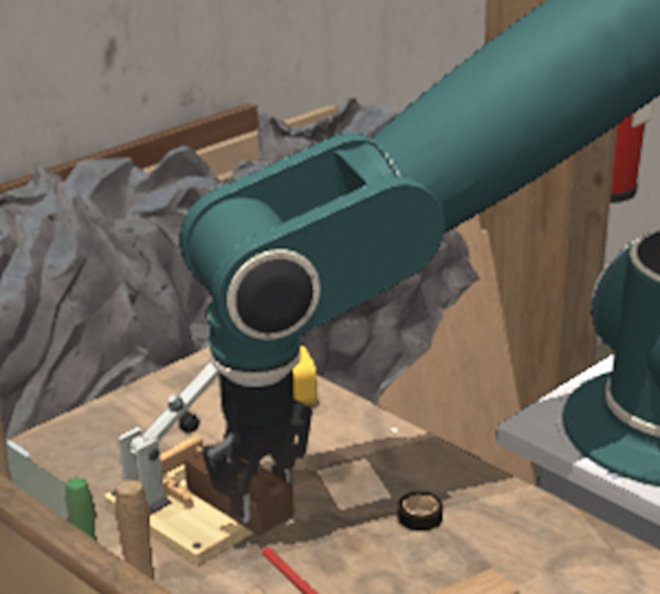

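Run:
```python
from h import *
for z in range(100,420,40): print(z,((proj('scene',(500,-206,z))-[150,0])*2.2).round(), 'paddle' if z==180 else '')
print(((proj('scene',(416,-325,177))-[150,0])*2.2).round())
for d in(40,60,80,100):print(d,((proj('scene',(500,-206+d,320))-[150,0])*2.2).round())
```

```text
100 [260. 454.] 
140 [259. 422.] 
180 [257. 389.] paddle
220 [256. 354.] 
260 [254. 318.] 
300 [253. 281.] 
340 [251. 243.] 
380 [249. 202.] 
[240. 323.]
40 [281. 276.]
60 [296. 282.]
80 [311. 290.]
100 [326. 297.]
```

Paddle top is at most 186 mm and the wrist flange's underside about 200 mm, so it clears. Continuing in.

Call:
step_arm --moves "-1 0 0 0 0 0 0;-2 0 0 0 0 0 0;-3 0 0 0 0 0 0;-3.5 0 0 0 0 0 0;-3.5 0 0 0 0 0 0;-3.5 0 0 0 0 0 0"

```text
clock: 7.22
position: [500.7, -240.6, 43.4]
ee_rot: [3.142, 0.0, 1.581]
force: [0.5, -1.8, 0.7]
grip_width: 51.1
gripper_force: 63.6
```

Call:
step_arm --moves "-0.1 0 0 0 0 0 0;-0.2 0 0 0 0 0 0;-0.3 0 0 0 0 0 0;-0.3 0 0 0 0 0 0"

```text
clock: 7.55
position: [500.8, -243.0, 43.3]
ee_rot: [3.142, -0.0, 1.582]
force: [0.3, 1.1, 1.6]
grip_width: 51.1
gripper_force: 63.7
```

Call:
step_arm --moves "-0.1 0 0 0 0 0 0;-0.15 0 0 0 0 0 0;-0.15 0 0 0 0 0 0"

```text
clock: 7.8
position: [500.8, -244.7, 43.4]
ee_rot: [3.141, 0.0, 1.582]
force: [1.0, 2.2, 1.8]
grip_width: 51.1
gripper_force: 63.8
```

Call:
step_arm --moves "-0.1 0 0 0 0 0 0;-0.1 0 0 0 0 0 0"

```text
clock: 7.97
position: [500.8, -245.8, 43.4]
ee_rot: [3.142, 0.0, 1.582]
force: [-0.5, 1.7, 1.8]
grip_width: 51.4
gripper_force: 63.8
```

Call:
step_arm --moves "-0.1 0 0 0 0 0 0;-0.1 0 0 0 0 0 0"

```text
clock: 8.13
position: [500.8, -246.8, 43.4]
ee_rot: [3.142, 0.0, 1.582]
force: [0.5, 1.9, 3.0]
grip_width: 51.3
gripper_force: 63.9
```

Call:
step_arm --moves "-0.1 0 0 0 0 0 0;-0.1 0 0 0 0 0 0"

```text
clock: 8.3
position: [500.8, -247.4, 43.3]
ee_rot: [-3.141, -0.001, 1.582]
force: [-0.7, 7.6, 4.6]
grip_width: 51.3
gripper_force: 64.1
```

Call:
step_arm --moves "-0.1 0 0 0 0 0 0;-0.1 0 0 0 0 0 0"

```text
clock: 8.47
position: [500.8, -247.5, 43.3]
ee_rot: [-3.141, -0.003, 1.582]
force: [-2.1, 16.0, 8.4]
grip_width: 51.0
gripper_force: 64.4
```

Call:
step_arm --moves "-0.1 0 0 0 0 0 0;-0.1 0 0 0 0 0 0"

```text
clock: 8.63
position: [500.8, -247.5, 43.3]
ee_rot: [-3.141, -0.005, 1.583]
force: [-3.5, 25.3, 12.7]
grip_width: 51.3
gripper_force: 64.9
```

Call:
step_arm --moves "0.15 0 0 0 0 0 0;0.15 0 0 0 0 0 0;0.15 0 0 0 0 0 1;0.15 0 0 0 0 0 1;0.15 0 0 0 0 0 1;0.15 0 0 0 0 0 1;0.15 0 0 0 0 0 1;0.15 0 0 0 0 0 1;0.15 0 0 0 0 0 1;0.15 0 0 0 0 0 1"

```text
clock: 9.47
position: [500.8, -248.2, 43.3]
ee_rot: [-3.142, 0.0, 1.582]
force: [0.1, -0.3, 0.3]
grip_width: 85.3
gripper_force: 0.0
```

Call:
step_arm --moves "0 0 -3 0 0 0 1;0 0 -6 0 0 0 1;0 0 -10 0 0 0 1;0 0 -14 0 0 0 1;0 0 -18 0 0 0 1;0 0 -20 0 0 0 1;0 0 -20 0 0 0 0;-2.56 -2.84 -20 0 0 0 0;-5.12 -5.68 -20 0 0 0 0;-7.68 -8.52 -20 0 0 0 0;-7.68 -8.52 -20 0 0 0 0;-7.68 -8.52 -20 0 0 0 0;-7.68 -8.52 -20 0 0 0 0;-7.68 -8.52 -20 0 0 0 0;-7.68 -8.52 -20 0 0 0 0"

```text
clock: 10.72
position: [417.1, -325.3, 243.0]
ee_rot: [-3.141, -0.0, 1.583]
force: [0.2, 0.8, -0.2]
grip_width: -0.1
gripper_force: 0.0
```

Run:
```python
from h import *
t=grab('scene'); u=grab('top'); a=cv2.resize(t[130:260,190:320],(585,585),interpolation=2); cv2.imwrite('pics/s6.png',a)
cv2.imwrite('pics/t6.png',u)
```

```text
(no output)
```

View pics/s6.png

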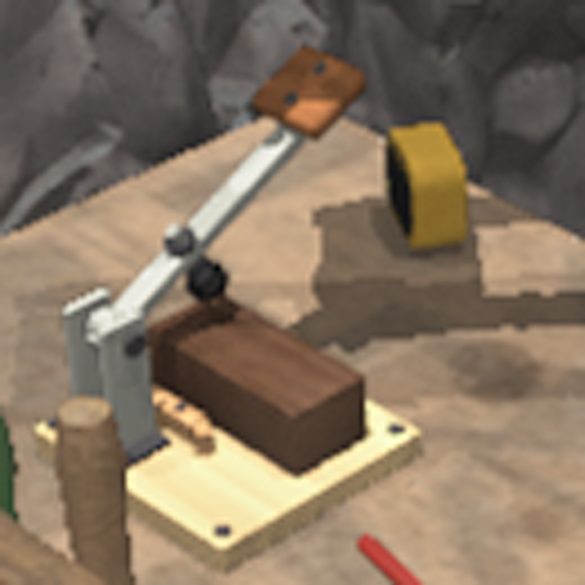

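Scene crop: the block lies straight in the channel between the rails, with its far end under the pad. Its free end is near (330,430) and the lever is still up. Now the paddle.

Call:
step_arm --moves "0 0 3 0 0 0 0;0 0 4 0 0 0 0;0 0 4.7 0 0 0 0;0 -0.1 5.4 0 0 0 0;0 -0.4 6.1 0 0 0 0;0 -0.8 6.9 0 0 0 0;0 -1.2 7.7 0 0 0 0;0 -1.5 8.5 0 0 0 0;0 -1.8 9.3 0 0 0 0;0 -2 10.1 0 0 0 0;0 -2.2 10.8 0 0 0 0;0 -2.4 11.5 0 0 0 0;0 -2.4 11.5 0 0 0 0;0 -2.4 11.5 0 0 0 0"

```text
clock: 11.98
position: [392.8, -326.4, 128.5]
ee_rot: [3.14, 0.001, 1.582]
force: [5.6, 1.4, 10.1]
grip_width: 0.1
gripper_force: 5.1
```

Call:
step_arm --moves "0 -0.05 0.4 0 0 0 0;0 -0.1 0.8 0 0 0 0;0 -0.1 1.1 0 0 0 0;0 -0.1 1.1 0 0 0 0;0 -0.1 1.1 0 0 0 0"

```text
clock: 12.4
position: [391.5, -326.5, 117.9]
ee_rot: [3.141, 0.001, 1.582]
force: [0.1, 1.9, 12.9]
grip_width: 0.3
gripper_force: 6.9
```

Run:
```python
from h import *
t=grab('scene'); a=cv2.resize(t[130:260,190:320],(780,600),interpolation=2); cv2.imwrite('pics/s7.png',cv2.resize(t[150:250,190:320],(780,600),interpolation=2))
pr=lambda P:((proj('scene',P)-[190,150])*6).round()
for a in(0.06,0,-.06):
  for l in(60,100,140,194):
    x=60-l*np.cos(a);z=85+l*np.sin(a);print(a,l,pr((501+x+.5,-326,z)))
print(manip.state()['position'],manip.state()['force'])
```

```text
0.06 60 [266. 246.]
0.06 100 [339. 204.]
0.06 140 [411. 163.]
0.06 194 [505. 110.]
0 60 [266. 253.]
0 100 [341. 216.]
0 140 [413. 180.]
0 194 [506. 133.]
-0.06 60 [267. 261.]
-0.06 100 [341. 229.]
-0.06 140 [413. 198.]
-0.06 194 [506. 157.]
[ 391.53250043 -326.46833094  117.95065117] [-0.63450239  4.14082015 14.0087427 ]
```

View pics/s7.png

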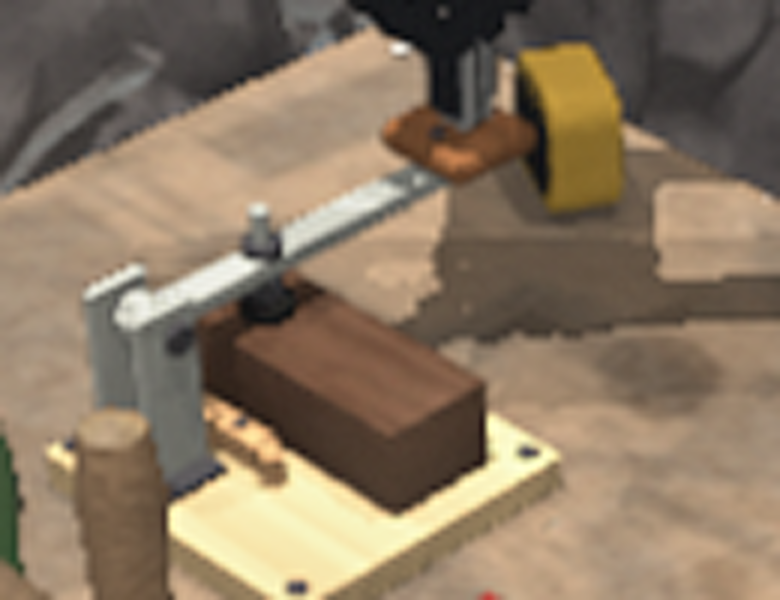

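The pad bears on the block, which is still seated. The arm passes through about (266,252) and (413,184), which matches the level prediction. One millimetre more, then settle.

Call:
step_arm --moves "0 0 0.1 0 0 0 0;0 0 0.1 0 0 0 0;0 0 0.1 0 0 0 0;0 0 0.1 0 0 0 0;0 0 0.1 0 0 0 0;0 0 0.1 0 0 0 0;0 0 0.1 0 0 0 0;0 0 0.1 0 0 0 0"

```text
clock: 13.12
position: [391.5, -326.5, 117.1]
ee_rot: [3.141, 0.001, 1.582]
force: [-0.6, 2.9, 13.6]
grip_width: -0.0
gripper_force: 7.4
```

```bash
python3 -c "
from cell import manip
print(manip.job_done())"
```

```text
the job is handed in; nothing more can be done
None
```

I slid the thick block in until it met the end stop and let go of it. I then pushed the paddle down until the lever looked level in the camera view, at about 14 N, and handed the job in at 13 s still holding it there; no verdict came back.

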